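Make up two press-tooling kits

ROBOT

A 7-joint arm with a two-finger parallel gripper is mounted at the origin on the work surface. World frame = base frame: x ahead of the robot, y to its left, z up, the work surface at z = 0. Lengths are in mm, angles in rad, forces in N, time in s.
With the tool pointing down it reaches from about 400 to 875 mm from the base axis. Payload 4.4 kg.
Tool frame: the origin (TCP) lies at the very end of the fingers, on their centre line; the grasp point (between the pads) lies 19 mm behind it; z points along the fingers, y is the line along which they close (so a half turn about z gives the same grasp; the last joint's range is limited). The gripper opens to 85 mm and grips with 20 to 120 N. Pads are 22 mm wide; open, the fingers measure 114 mm over their backs; the gripper's body (76 mm by 85 mm) begins 54 mm behind the grasp point. The pads swing forward as they close: fully open they stand 13 mm farther back than shut.
Start: joints at [-1.367, 0.628, 0.038, 1.517, -0.027, 0.996, -0.02], TCP at [173.225, 626.507, 231.313] pointing down, gripper open.
Joint ranges: [-3.06, 3.06], [-0.37, 2.12], [-1.25, 1.32], [0.18, 2.47], [-1.1, 4.24], [0.23, 1.98], [-2.94, 2.94]. Speed limits (rad/s): [2.57, 2.57, 3.14, 3.14, 3.14, 3.14, 3.14].

INTERFACE

Orientations are given as [roll, pitch, yaw] about the fixed x, y, z axes, in that order (R = Rz(yaw) Ry(pitch) Rx(roll)).
In Python, from cell import ctrl gives the robot as it stands.
- The arm moves only by the tool step_arm, never from a script. Its argument "series" is a list that holds one entry, the list of rows, each a list of 7 numbers: the turn, a rotation vector about the tool's x, y, z as a fraction of full scale, then the shift along the tool's x, y, z as a fraction of full scale, then the closure, from 0 (fully open) to 1 (shut). In form: [[[ax, ay, az, tx, ty, tz, gripper], ...]]. A call has 1 to 12 rows; each row shifts and turns the commanded pose from where the row before left it, along the tool's axes as they then stand; what a row does not reach is not made up. Full scale, the value 1, is 150 mm for a shift and 45 degrees for a turn. A row lasts 1/10 s, in which the tool goes at most 50 mm and 8.59 degrees, less where a joint would pass 70% of its speed; a pose out of reach is approached as far as the arm can. A call with a number of a shift or a turn outside -1 to 1 is refused whole. A call with a gripper value outside its range is refused whole. The fingers move at their own pace and stop on an object; the grip force is fixed at half the most. Time passes only in rows, so rows that do not move let the fingers close. It gives the time, the measured TCP pose, the force, the opening and the grip force at its end, in the units of the state.
- ctrl.read_state(): the state, without advancing time (a new reading comes with each control period).
- ctrl.get_image(name): name is "scene" or "top" or "wrist"; returns a dict with "img" (384x512x3 uint8, red, green, blue), "fx", "fy", "cx", "cy" (pixels), "R" (3x3) and "t" (3): a world point X has camera coordinates R X + t. Camera axes: x right, y down, z forward; pixel columns grow to the right and rows downward; lengths in mm; the calibration is good to about 2 mm. A picture is of the moment at which its call begins. There is no depth.
- ctrl.finish_job(): hands the job in; it is judged then, once.
Trained networks look in a picture, given as the dict that the camera call returned (one of the last four; its "shot" number tells which), for a name from the list of things; names that differ only in an ending like _2 or _b are one class to them, and where a whole thing is asked for, a point or a joint stands for the part that bears it (a point fixed in the world has none). Each returns a list of dicts, best first, with "score" (0 to 1); they miss things now and then, are a little off and sometimes report something else, mostly with a low value. They report only what shows in the picture. A call takes as long as a camera call. They do not tell look-alikes from the thing itself.
- ctrl.recognise(picture, thing): "centre" ([column, row] in pixels, amid what is visible of it).
The state is a dict: "clock": time; "qpos": joint angles; "qd": joint speeds; "tau": joint torques, N m; "eef_pos": TCP position; "tool_rot": TCP orientation; "force": force on the tool from outside, world axes, zero at the start; "torque": the same for the moment, N m; "width": finger opening in mm; "gripper_force": force on a finger pad.
Only numpy, scipy, OpenCV 4.12 (cv2) and the standard library are available. Lean on these libraries where they do the work, as an engineer would, in place of code of your own. Each camera call takes 0.05 s, during which the arm holds its last target. There are 200 camera calls.

TASK

Make up the two tooling kits for the presses. The blue tray gets the steel punch, the brass bush and the red ball knob; the yellow tray gets the die block and the hexagonal spacer: one part to a pocket, any pocket, each standing upright on the pocket floor. Leave the white bush and the black knob standing where they are, as stock.

Things in the scene. Friction and masses are not known exactly. Their poses are not given: they have to be found in the camera images.
- blue_tray: Blue kit tray fixed to the bench, 68 x 196 mm (its x by y), 14 mm high, with three square pockets of 60 x 60 mm in a row along its y axis, centres at y = -64, 0 and +64 mm. Floor 3 mm thick, walls and dividers 4 mm thick and up to the full 14 mm. Origin: centre of its underside. It stands near the robot, turned up to 12 degrees, on the left or right (it may change sides with the yellow tray). Midway between the trays stands a fixed white pot, 22 mm high and 30 mm across.
- yellow_tray: Yellow kit tray fixed to the bench, 68 x 132 mm (its x by y), 14 mm high, with two square pockets of 60 x 60 mm in a row along its y axis, centres at y = -32 and +32 mm. Floor 3 mm, walls and divider 4 mm thick, 14 mm high. Origin: centre of its underside.
- punch: Bright steel punch standing on its foot, 70 mm high, about 200 g: round foot 40 mm across and 12 mm high, shank 26 mm across from there to 58 mm, then tapering to 14 mm at the top. Origin: centre of its underside, z up along its axis. The seven loose parts stand upright on the bench beyond the trays in mixed order in two staggered rows, at least 90 mm from centre to centre; the clutter between them (two steel nuts, a feeler gauge) is at most 12 mm high.
- brass_bush: Brass flanged bush standing on its flange, 55 mm high, about 200 g: flange 42 mm across and 10 mm high, body above it 33 mm across, dark bore on top. Origin: centre of its underside, z up along its axis.
- red_knob: Red ball knob standing on its foot, 61 mm high, about 90 g: foot 38 mm across and 9 mm high, narrow neck 21 mm across, ball 38 mm across with its centre 42 mm above the underside. Origin: centre of its underside, z up along its axis.
- die_block: Square die block, 40 x 40 x 52 mm (x, y, z), about 400 g: steel on a 14 mm brown base, four dark holes on top; turned any way about the vertical. Origin: centre of its underside, x and y square to its side faces.
- hex_spacer: Aluminium hexagonal spacer standing on end, 34 mm across flats (39 mm across corners), 54 mm high, about 150 g, small dark hole on top; turned any way about the vertical. Two opposite flats face its +x and -x axes, the others follow every 60 degrees. Origin: centre of its underside.
- white_bush: White plastic flanged bush of the same shape and size as the brass one, not part of either kit: it stays where it stands. Origin: centre of its underside, z up along its axis.
- black_knob: Black ball knob of the same shape and size as the red one, not part of either kit: it stays where it stands. Origin: centre of its underside, z up along its axis.
Mind the look-alikes: they are no part of the job. Leave any pink, purple or turquoise look-alike of the punch alone.

How it is judged (in metres and radians):
At the end, for the whole second after the job is handed in: Each kit part stands in a pocket of its own tray: within 15 mm of the pocket centre along each tray axis, underside within 4 mm of the pocket floor, leaning under 0.1 rad, at rest (0.02 m/s, 0.2 rad/s). White bush and black knob upright, within 20 mm of their starts (x of punch in the frame of blue_tray between -0.015 and 0.015 m and z of punch in the frame of blue_tray between -0.001 and 0.007 m and (y of punch in the frame of blue_tray between -0.079 and -0.049 m or y of punch in the frame of blue_tray between -0.015 and 0.015 m or y of punch in the frame of blue_tray between 0.049 and 0.079 m) and angle between each of punch, brass_bush, red_knob, die_block, hex_spacer, white_bush, black_knob's own z axis and vertical below 0.1 rad and linear speed of each of punch, brass_bush, red_knob, die_block, hex_spacer below 0.02 m/s and angular speed of each of punch, brass_bush, red_knob, die_block, hex_spacer below 0.2 rad/s and x of brass_bush in the frame of blue_tray between -0.015 and 0.015 m and z of brass_bush in the frame of blue_tray between -0.001 and 0.007 m and (y of brass_bush in the frame of blue_tray between -0.079 and -0.049 m or y of brass_bush in the frame of blue_tray between -0.015 and 0.015 m or y of brass_bush in the frame of blue_tray between 0.049 and 0.079 m) and x of red_knob in the frame of blue_tray between -0.015 and 0.015 m and z of red_knob in the frame of blue_tray between -0.001 and 0.007 m and (y of red_knob in the frame of blue_tray between -0.079 and -0.049 m or y of red_knob in the frame of blue_tray between -0.015 and 0.015 m or y of red_knob in the frame of blue_tray between 0.049 and 0.079 m) and x of die_block in the frame of yellow_tray between -0.015 and 0.015 m and z of die_block in the frame of yellow_tray between -0.001 and 0.007 m and (y of die_block in the frame of yellow_tray between -0.047 and -0.017 m or y of die_block in the frame of yellow_tray between 0.017 and 0.047 m) and x of hex_spacer in the frame of yellow_tray between -0.015 and 0.015 m and z of hex_spacer in the frame of yellow_tray between -0.001 and 0.007 m and (y of hex_spacer in the frame of yellow_tray between -0.047 and -0.017 m or y of hex_spacer in the frame of yellow_tray between 0.017 and 0.047 m) and distance of each of white_bush, black_knob from where it was at the start of the episode below 0.02 m); the robot touches nothing.
It fails at once if the white bush or the black knob is moved more than 20 mm or tipped over (distance of any of white_bush, black_knob from where it was at the start of the episode above 0.02 m or angle between any of white_bush, black_knob's own z axis and vertical above 0.5 rad).
It also fails if it takes over 117 s, if anything falls off the work surface, if the arm or the gripper's body presses on something with over 40 N, if the wrist force passes 120 N, or if a joint passes its speed limit or range.

## Working session

There is one attempt and no reset: what is moved stays moved. The work goes in short steps, Python scripts to look and compute and a tool call to move; the robot and the scene stay as the last step left them, time stands still between calls to the robot, and variables do not carry over. Pictures are saved under pics/ and viewed, at most 14 in all, crops included, and the job is handed in when it is done.

Besides the shell and the picture viewer there is one more tool, called after ">>>" by a JSON object that holds its "name" and its "arguments", one argument or row to a line. step_arm: Moves the arm, as the interface text tells. Shift numbers are shares of 150 mm and turn numbers shares of 45 degrees, none past 1 either way. Its arguments: {"type":"object","properties":{"series":{"type":"array","items":{"type":"array","items":{"type":"array","items":{"type":"number","minimum":-1,"maximum":1}}}}},"required":["series"]}

```bash
mkdir -p pics; ls; python3 - <<'E'
from cell import ctrl
import cv2
s=ctrl.read_state();print(s['clock'],s['eef_pos'],s['tool_rot'],s['width'])
for n in ['top','scene']:
    p=ctrl.get_image(n);cv2.imwrite(f'pics/{n}0.png',p['img'][...,::-1])
    print(n,p['fx'],p['cx'],p['cy'],p['R'],p['t'])
    for t in "blue_tray yellow_tray punch brass_bush red_knob die_block hex_spacer white_bush black_knob".split():
        print(t,[(d['centre'],round(d['score'],2)) for d in ctrl.recognise(p,t)][:4])
E
```

```text
pics
0.0 [173.06851728 625.89545899 230.40880277] [-3.13973681e+00  3.52211332e-05  2.87179471e+00] 85.44498666448835
top 354.7564306343328 253.41745515887885 186.04536722707232 [[ 0.01190584 -0.99983855  0.01345798]
 [-0.99711198 -0.0128808  -0.07484509]
 [ 0.07500636 -0.01252802 -0.99710436]] [ -41.43522109  571.19300074 1016.90688714]
blue_tray [([309.3, 223.4], 0.71)]
yellow_tray [([188.5, 220.7], 0.62)]
punch [([284.1, 151.1], 0.71), ([382.7, 169.6], 0.65), ([341.5, 146.4], 0.61), ([362.0, 143.7], 0.57)]
brass_bush [([311.1, 221.2], 0.71), ([237.8, 156.7], 0.59)]
red_knob [([360.4, 182.3], 0.74)]
die_block [([201.6, 179.2], 0.74)]
hex_spacer [([124.8, 180.1], 0.76)]
white_bush [([168.4, 152.5], 0.76)]
black_knob [([277.3, 184.7], 0.5)]
scene 385.5630810901792 251.84903759270316 197.75008991470736 [[-0.47769563  0.87837779  0.01610448]
 [ 0.71537989  0.39956074 -0.57322145]
 [-0.50993971 -0.26230456 -0.81924222]] [ 294.42036586 -369.58021711 1315.59304231]
blue_tray [([220.5, 159.0], 0.85)]
yellow_tray [([328.0, 206.6], 0.91), ([214.3, 158.9], 0.34)]
punch [([117.4, 188.9], 0.81), ([120.4, 163.4], 0.75), ([194.8, 220.4], 0.73), ([175.0, 199.7], 0.63)]
brass_bush [([247.5, 234.3], 0.83), ([327.9, 204.8], 0.47)]
red_knob [([151.3, 160.6], 0.79)]
die_block [([298.2, 232.5], 0.76)]
hex_spacer [([383.5, 271.7], 0.75)]
white_bush [([322.3, 279.1], 0.7), ([223.3, 194.4], 0.68)]
black_knob [([223.0, 192.5], 0.7)]
```

```bash
python3 - <<'E'
import cv2
a=cv2.imread('pics/top0.png')[110:270,80:420];cv2.imwrite('pics/topc.png',cv2.resize(a,None,fx=2.35,fy=2.35,interpolation=2))
a=cv2.imread('pics/scene0.png')[120:330,80:440];cv2.imwrite('pics/scc.png',cv2.resize(a,None,fx=2.2,fy=2.2,interpolation=2))
E
```

```text
(no output)
```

View pics/topc.png

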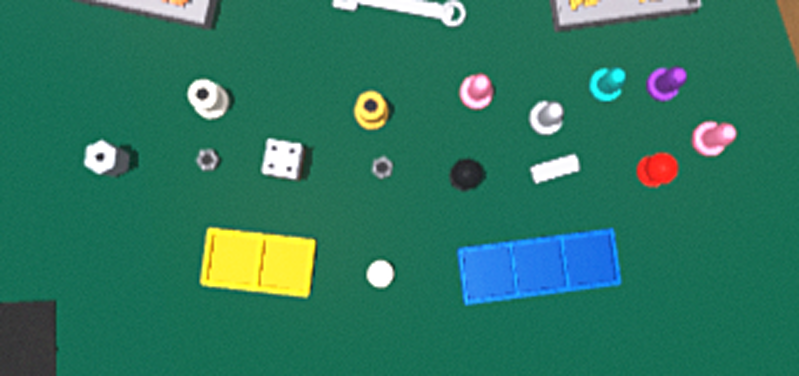

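View pics/scc.png

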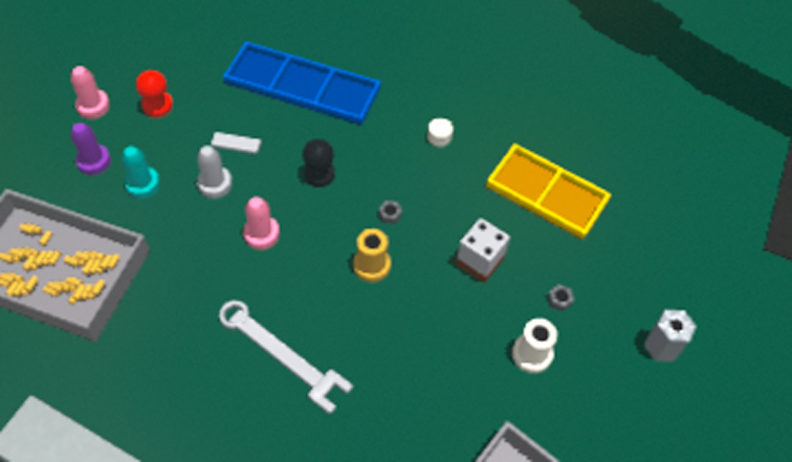

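The top view shows the steel punch at about (312,160), missed in the top 4, brass bush (238,156), red knob (360,182), black knob (278,184), die (201,178), hex (124,177) and white bush (168,152). Yellow tray is left and blue right. The scene view agrees, with the steel punch at (176,198).

```bash
cat > h.py <<'E'
from cell import ctrl
import numpy as np, cv2
K=lambda p:np.array([[p['fx'],0,p['cx']],[0,p['fy'],p['cy']],[0,0,1]])
def ray(p,uv):
    R,t=np.array(p['R']),np.array(p['t']); d=R.T@np.linalg.inv(K(p))@[uv[0],uv[1],1]; return -R.T@t,d/np.linalg.norm(d)
def atz(p,uv,z):
    o,d=ray(p,uv); return o+d*(z-o[2])/d[2]
def tri(obs):
    A=0;b=0
    for p,uv in obs:
        o,d=ray(p,uv);M=np.eye(3)-np.outer(d,d);A=A+M;b=b+M@o
    x=np.linalg.solve(A,b)
    r=[np.linalg.norm((np.eye(3)-np.outer(d,d))@(x-o)) for o,d in (ray(*q) for q in obs)]
    return x,max(r)
def proj(p,X):
    c=np.array(p['R'])@X+np.array(p['t']);return K(p)@c/c[2]
def near(p,thing,uv,r=14):
    c=[d['centre'] for d in ctrl.recognise(p,thing) if np.hypot(*(np.array(d['centre'])-uv))<r]
    return c[0] if c else None
def tray(p,lo,hi,z=14):
    hsv=cv2.cvtColor(p['img'],cv2.COLOR_RGB2HSV);m=cv2.inRange(hsv,lo,hi)
    c=max(cv2.findContours(m,0,1)[0],key=cv2.contourArea)[:,0]
    w=np.array([atz(p,u,z)[:2] for u in c],np.float32)
    return cv2.minAreaRect(w)
BL=((100,120,60),(125,255,255));YE=((20,140,80),(32,255,255))
E
python3 - <<'E'
from h import *
T=ctrl.get_image('top');S=ctrl.get_image('scene')
for n,a,b in [('punch',(312,160),(176,198)),('brass_bush',(238,156),(248,234)),('red_knob',(360,182),(151,161)),('die_block',(201,178),(298,232)),('hex_spacer',(124,177),(383,271)),('white_bush',(168,152),(322,279)),('black_knob',(278,184),(223,192))]:
    u=near(T,n,a) or a;v=near(S,n,b) or b
    x,r=tri([(T,u),(S,v)]);print(n,u,v,x.round(1),round(r,1))
for q in (T,S):
    print(tray(q,*BL),tray(q,*YE))
# tray height from matching corners: network centre
for n,a,b in [('blue_tray',(309,223),(220,159)),('yellow_tray',(188,220),(328,206))]:
    x,r=tri([(T,near(T,n,a)),(S,near(S,n,b))]);print(n,x.round(1),round(r,1))
W=ctrl.get_image('wrist');print(W['fx'],-np.array(W['R']).T@W['t'],W['R'])
E
```

```text
punch [314.8, 160.9] [177.0, 199.6] [ 649.  -214.4    7.9] 3.0
brass_bush [238.5, 157.4] [249.8, 238.8] [657.3  13.4   4.6] 2.5
red_knob [357.9, 186.4] [149.3, 161.6] [ 577.9 -349.1   11.9] 5.1
die_block [199.0, 178.7] [299.0, 232.0] [591.3 121.9  29.5] 2.3
hex_spacer [128.3, 179.8] [384.2, 269.4] [584.2 334.3  22.1] 3.5
white_bush [168.2, 150.3] [324.7, 276.1] [671.6 218.2  29.7] 2.7
black_knob (278, 184) [224.2, 192.2] [ 577.9 -105.5   28.7] 0.3
((466.0986633300781, -198.56228637695312), (71.82160186767578, 198.95582580566406), 7.983434677124023) ((467.0614013671875, 151.01620483398438), (136.84173583984375, 71.18167114257812), 84.35758209228516)
((471.02557373046875, -195.78289794921875), (78.08326721191406, 200.27032470703125), 7.919408798217773) ((472.15478515625, 153.04293823242188), (134.36050415039062, 78.26128387451172), 84.0304183959961)
blue_tray [ 471.7 -201.2    6.6] 4.1
yellow_tray [470.1 150.5  21.7] 0.5
285.2055590301635 [107.98335342 643.85779135 374.43283924] [[ 2.65501717e-01  9.64110351e-01 -2.65304644e-04]
 [ 9.28773858e-01 -2.55696732e-01  2.68324992e-01]
 [ 2.58627064e-01 -7.14871539e-02 -9.63328412e-01]]
```

>>> {"name": "step_arm", "arguments": {
  "series": [
    [[0,0,0,-0.263,-0.144,0,0],[0,0,0,-0.263,-0.144,0,0],[0,0,0,-0.263,-0.144,0,0],[0,0,0,-0.263,-0.144,0,0],[0,0,0,-0.263,-0.144,0,0],[0,0,0,-0.263,-0.144,0,0],[0,0,0,-0.263,-0.144,0,0],[0,0,0,-0.263,-0.144,0,0],[0,0,0,-0.263,-0.144,0,0],[0,0,0,-0.263,-0.144,0,0],[0,0,0,-0.263,-0.144,0,0],[0,0,0,-0.263,-0.144,0,0]]
  ]
}}

```text
clock: 3.25
eef_pos: [561.6, 249.1, 231.5]
tool_rot: [3.141, 0.0, 2.872]
force: [-0.2, 0.2, -0.6]
width: 85.4
gripper_force: 0.0
```

>>> {"name": "step_arm", "arguments": {
  "series": [
    [[0,0,0.184,0,0,0,0],[0,0,0.184,0,0,0,0],[0,0,0.184,0,0,0,0],[0,0,0.184,0,0,0,0],[0,0,0.184,0,0,0,0],[0,0,0.184,0,0,0,0],[0,0,0.184,0,0,0,0],[0,0,0.184,0,0,0,0],[0,0,0.184,0,0,0,0],[0,0,0,0,0,0,0],[0,0,0,0,0,0,0]]
  ]
}}

```text
clock: 4.35
eef_pos: [560.3, 250.7, 231.3]
tool_rot: [-3.142, 0.0, 1.575]
force: [0.2, 0.3, 0.4]
width: 85.3
gripper_force: 0.0
```

```bash
python3 - <<'E'
from h import *
import pickle
W=ctrl.get_image('wrist');cv2.imwrite('pics/w1.png',W['img'][...,::-1]);pickle.dump(W,open('w1.pkl','wb'))
s=ctrl.read_state();print(s['clock'],s['eef_pos'],s['tool_rot'],s['qpos'])
for n,g in [('die_block',(591,122,40)),('hex_spacer',(584,334,40)),('white_bush',(671,218,30)),('brass_bush',(657,13,30)),('yellow_tray',(468,151,7))]:
    print(n,proj(W,np.array(g))[:2].round(),[(d['centre'],round(d['score'],2)) for d in ctrl.recognise(W,n)][:3])
print(tray(W,*YE))
E
```

```text
4.4 [560.3769799  250.65173609 231.31997806] [ 3.14158044e+00 -1.49950579e-04  1.57434726e+00] [-0.71567399  0.60577356  0.40957132  1.63147565 -0.28005753  0.96279331
 -0.20651176]
die_block [277. 268.] [([277.7, 264.9], 0.87)]
hex_spacer [276.  98.] [([285.4, 92.5], 0.69)]
white_bush [342. 196.] [([343.0, 198.8], 0.89)]
brass_bush [320. 331.] [([322.2, 319.1], 0.95)]
yellow_tray [188. 236.] [([191.3, 232.7], 0.67)]
((468.95135498046875, 152.9901580810547), (136.75881958007812, 70.41472625732422), 84.78260803222656)
```

View pics/w1.png

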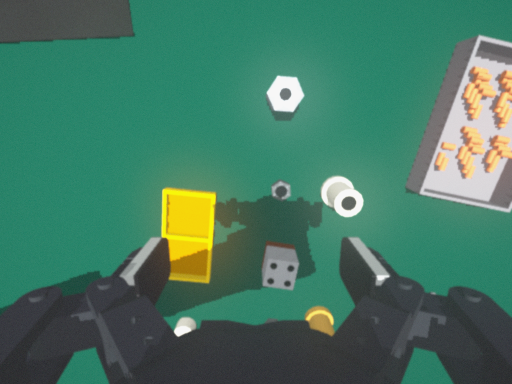

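```bash
cat >> h.py <<'E'
def face(p,uv,z,thr,rad=26,save=None):
    g=cv2.cvtColor(p['img'],cv2.COLOR_RGB2GRAY);m=(g>thr).astype(np.uint8)
    k=np.zeros_like(m);cv2.circle(k,(int(uv[0]),int(uv[1])),rad,1,-1);m&=k
    c=max(cv2.findContours(m,0,1)[0],key=cv2.contourArea);h=cv2.convexHull(c)[:,0]
    w=np.array([atz(p,u,z)[:2] for u in h],np.float32)
    M=cv2.moments(w.reshape(-1,1,2));r=cv2.minAreaRect(w)
    # flat direction: minimum width (caliper)
    a=np.radians(np.arange(0,180,.5));W=[np.ptp(w@[np.cos(t),np.sin(t)]) for t in a]
    return np.array([M['m10'],M['m01']])/M['m00'],np.degrees(a[np.argmin(W)]),min(W),max(W),r
E
python3 - <<'E'
from h import *
import pickle
W=pickle.load(open('w1.pkl','rb'))
g=cv2.cvtColor(W['img'],cv2.COLOR_RGB2GRAY)
print(g[94,270:302:3],g[78:116:3,275]);print(g[240:296:3,272],g[262,258:304:3])
for t in (190,215):print(face(W,(285,94),54,t))
for t in (120,140,160):print(face(W,(280,273),52,t,30))
print(atz(W,(285.5,94.5),54),atz(W,(280.5,274),52))
a=cv2.resize(W['img'][60:310,150:370,::-1],None,fx=2.4,fy=2.4,interpolation=2);cv2.imwrite('pics/w1c.png',a)
E
```

```text
[247 247 247 217 119 117 117 215 247 247 247] [164 244 247 247 247 247 247 247 247 247 247 113  92]
[ 74  72 119 136 137 138 142 154  63  62 149 154 155  87  66 151 109 107
 106] [ 76  71 121 148 154 137 152 160 159 157 155 150 149 140  74  75]
(array([592.58553771, 337.68830565]), np.float64(86.5), np.float64(34.77659740227176), np.float64(39.10434480062887), ((592.6203002929688, 337.73516845703125), (34.758522033691406, 38.668087005615234), 86.63690185546875))
(array([592.56555969, 337.72407907]), np.float64(146.5), np.float64(34.17287991184696), np.float64(39.10434480062887), ((592.5508422851562, 337.66766357421875), (38.66191864013672, 34.16927719116211), 56.534820556640625))
(array([593.48268175, 127.74634118]), np.float64(173.0), np.float64(43.69032986551781), np.float64(70.79075146077693), ((593.741455078125, 127.8754653930664), (57.82611846923828, 44.094215393066406), 81.51395416259766))
(array([593.93186009, 120.59822746]), np.float64(172.5), np.float64(39.512734465810354), np.float64(53.95544614413757), ((594.0562133789062, 120.840087890625), (40.56458282470703, 39.56305694580078), 81.04684448242188))
(array([nan, nan]), np.float64(0.0), np.float64(0.0), np.float64(0.0), ((592.9364624023438, 105.51899719238281), (0.0, 0.0), 0.0))
[593.14963608 336.83441572  54.        ] [594.43818156 120.06944467  52.        ]h.py:34: RuntimeWarning: invalid value encountered in divide
  return np.array([M['m10'],M['m01']])/M['m00'],np.degrees(a[np.argmin(W)]),min(W),max(W),r
```

View pics/w1c.png

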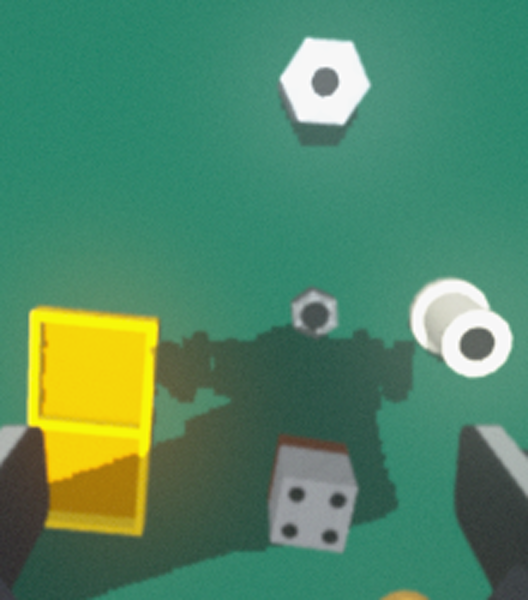

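Hex top centre is at (285,94) and die top at (280,274). Their fitted sizes, 34x39 and 40x40, confirm the stated heights, and the yellow tray fits near (468,151).

>>> {"name": "step_arm", "arguments": {
  "series": [
    [[0,0,-0.146,0,0,0.15,0],[0,0,-0.146,0,0,0.15,0],[0,0,-0.146,0,0,0.15,0],[0,0,-0.146,0,0,0.15,0],[0,0,0,0.141,0.151,0,0],[0,0,0,0.141,0.151,0,0],[0,0,0,0.141,0.15,0,0],[0,0,0,0,0,0,0],[0,0,0,0,0,0,0]]
  ]
}}

```text
clock: 5.55
eef_pos: [592.8, 337.7, 140.8]
tool_rot: [-3.141, 0.0, 2.031]
force: [-0.0, -1.3, 0.1]
width: 85.2
gripper_force: 0.0
```

```bash
cat >> h.py <<'E'
def plan(x,y,z,yawdeg):
    s=ctrl.read_state();p=np.array(s['eef_pos']);y0=np.degrees(s['tool_rot'][2]);a=np.radians(yawdeg)
    d=np.array([x,y,z])-p;dy=(yawdeg-y0+180)%360-180
    print('clk %.1f'%s['clock'],p.round(1),round(y0,1),'w',round(s['width'],1),'| az %.3f'%(-dy/45),'tx %.3f ty %.3f tz %.3f'%((d[0]*np.cos(a)+d[1]*np.sin(a))/150,(d[0]*np.sin(a)-d[1]*np.cos(a))/150,-d[2]/150))
E
python3 - <<'E'
from h import *
W=ctrl.get_image('wrist');cv2.imwrite('pics/w2.png',W['img'][...,::-1])
u=proj(W,np.array([592.6,337.7,54]))[:2];print(u)
print(face(W,u,54,215,60));plan(592.6,337.7,20,116.5)
E
```

```text
[254.49460478 195.75839675]
(array([592.43449094, 338.80336313]), np.float64(106.0), np.float64(32.8801713417825), np.float64(38.726171724484175), ((591.6881103515625, 340.1025390625), (33.275657653808594, 33.82927703857422), 24.917457580566406))
clk 5.6 [592.9 336.4 141. ] 116.3 w 85.7 | az -0.005 tx 0.009 ty 0.002 tz 0.807
```

View pics/w2.png

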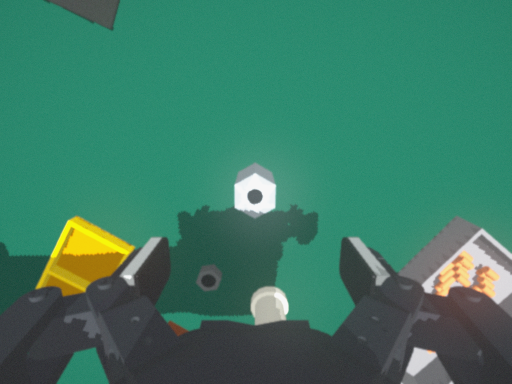

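The hex sits at (255,196), between the fingers, with its flats facing the pads. Both views agree, so I descend and grip.

>>> {"name": "step_arm", "arguments": {
  "series": [
    [[0,0,0,0,0,0.2,0],[0,0,0,0,0,0.2,0],[0,0,0,0,0,0.2,0],[0,0,0,0,0,0.2,0],[0,0,0,0,0,0,1],[0,0,0,0,0,0,1],[0,0,0,0,0,0,1],[0,0,0,0,0,0,1],[0,0,0,0,0,0,1],[0,0,0,0,0,0,1],[0,0,0,0,0,0,1],[0,0,0,0,0,0,1]]
  ]
}}

```text
clock: 6.8
eef_pos: [594.6, 337.8, 23.7]
tool_rot: [3.138, 0.0, 2.03]
force: [-0.2, -1.1, 7.4]
width: 32.8
gripper_force: 60.9
```

```bash
python3 - <<'E'
from h import *
plan(470.9,182.9,26,116.5);print(ctrl.read_state()['gripper_force'])
E
```

```text
clk 6.8 [594.6 337.8  23.7] 116.3 w 32.8 | az -0.005 tx -0.556 ty -1.199 tz -0.015
60.903793084435165
```

>>> {"name": "step_arm", "arguments": {
  "series": [
    [[0,0,0,0,0,-0.24,1],[0,0,0,0,0,-0.24,1],[0,0,0,-0.093,-0.2,0,1],[0,0,0,-0.093,-0.2,0,1],[0,0,0,-0.093,-0.2,0,1],[0,0,0,-0.093,-0.2,0,1],[0,0,0,-0.093,-0.2,0,1],[0,0,0,-0.093,-0.2,0,1],[0,0,0,0,0,0,1],[0,0,0,0,0,0,1]]
  ]
}}

```text
clock: 7.8
eef_pos: [469.1, 182.4, 94.0]
tool_rot: [3.14, -0.0, 2.029]
force: [0.3, 1.3, -1.8]
width: 33.3
gripper_force: 60.6
```

```bash
python3 - <<'E'
from h import *
W=ctrl.get_image('wrist');cv2.imwrite('pics/w3.png',W['img'][...,::-1])
print(tray(W,*YE)); plan(470.9,182.9,26,116.5)
E
```

```text
((467.974853515625, 152.20162963867188), (133.73793029785156, 69.45120239257812), 84.18669891357422)
clk 7.8 [469.9 183.4  93.9] 116.3 w 33.3 | az -0.004 tx -0.006 ty 0.005 tz 0.453
```

View pics/w3.png

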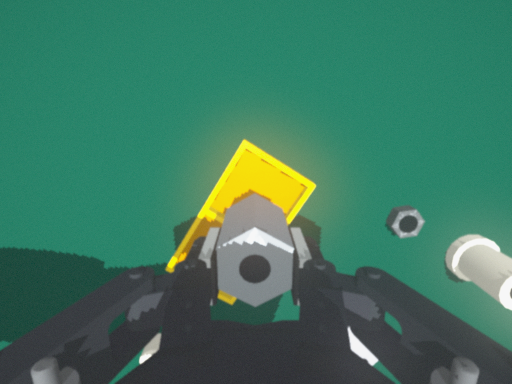

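The hex is held at (255,267) over the +y pocket, and the tray refits at (468,152).

>>> {"name": "step_arm", "arguments": {
  "series": [
    [[0,0,0,0,0,0.15,1],[0,0,0,0,0,0.15,1],[0,0,0,0,0,0.145,1],[0,0,0,0,0,0,1],[0,0,0,0,0,0,0],[0,0,0,0,0,0,0],[0,0,0,0,0,0,0],[0,0,0,0,0,0,0],[0,0,0,0,0,-0.2,0],[0,0,0,0,0,-0.2,0],[0,0,0.152,0,0,-0.2,0],[0,0,0.152,0,0,-0.1,0]]
  ]
}}

```text
clock: 9.05
eef_pos: [469.9, 183.1, 134.1]
tool_rot: [3.138, -0.001, 1.786]
force: [0.0, -0.1, 0.8]
width: 85.5
gripper_force: 0.0
```

>>> {"name": "step_arm", "arguments": {
  "series": [
    [[0,0,0.152,0,0,0,0],[0,0,0.152,0,0,0,0],[0,0,0.152,0,0,0,0],[0,0,0,0,0,0,0]]
  ]
}}

```text
clock: 9.45
eef_pos: [468.7, 182.8, 131.7]
tool_rot: [3.141, 0.0, 1.433]
force: [-0.3, 0.8, 0.5]
width: 85.0
gripper_force: 0.0
```

```bash
python3 - <<'E'
from h import *
W=ctrl.get_image('wrist')
cv2.imwrite('pics/w4.png',W['img'][...,::-1])
u=proj(W,np.array([470,183,57]))[:2];print(u,face(W,u,57,215,45))
u=proj(W,np.array([594,120.5,52]))[:2];print(u);plan(594,120.5,100,82)
E
```

```text
[255.4953883 199.7537777] (array([468.5038316 , 185.80332478]), np.float64(107.5), np.float64(32.13591897884969), np.float64(40.069974808868835), ((467.89324951171875, 186.53768920898438), (34.9869270324707, 33.87206268310547), 28.794513702392578))
[408.48356825 248.16380844]
clk 9.5 [468.7 182.8 131.7] 82.3 w 85.6 | az 0.006 tx -0.295 ty 0.885 tz 0.211
```

View pics/w4.png

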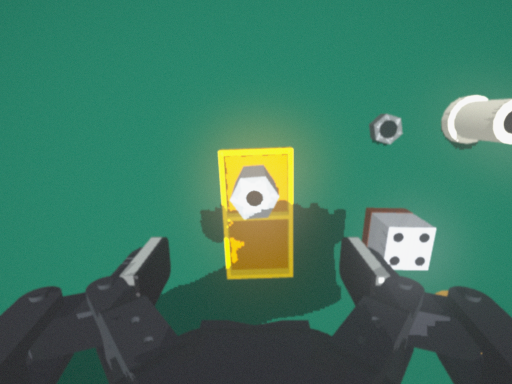

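The hex stands upright in the upper yellow pocket, with its top at (255,198). Next is the die, with its top face at (410,242).

>>> {"name": "step_arm", "arguments": {
  "series": [
    [[0,0,0,-0.074,0.221,0,0],[0,0,0,-0.074,0.221,0,0],[0,0,0,-0.074,0.221,0,0],[0,0,0,-0.074,0.221,0,0],[0,0,0,0,0,0,0],[0,0,0,0,0,0,0]]
  ]
}}

```text
clock: 10.1
eef_pos: [593.9, 119.7, 131.2]
tool_rot: [-3.141, 0.0, 1.433]
force: [-0.6, 0.4, -0.5]
width: 85.1
gripper_force: 0.0
```

```bash
python3 - <<'E'
from h import *
W=ctrl.get_image('wrist')
u=proj(W,np.array([594,120.5,52]))[:2];print(u,[d['centre'] for d in ctrl.recognise(W,'die_block')])
for t in (120,140,160,180,200):
  try: print(t,face(W,u,52,t,38))
  except Exception as e: print(e)
plan(594,120.5,20,82)
g=cv2.cvtColor(W['img'],cv2.COLOR_RGB2GRAY);i,j=int(u[1]),int(u[0]);print(g[i,j-40:j+41:4],g[i-40:i+41:4,j])
E
```

```text
[254.07104762 197.60828551] [[254.8, 188.3]]
120 (array([593.90410024, 123.30072569]), np.float64(165.5), np.float64(46.000210368724424), np.float64(58.890991155499535), ((593.4408569335938, 123.45048522949219), (46.34242248535156, 46.834693908691406), 82.1954574584961))
140 (array([594.34561129, 123.12693854]), np.float64(170.5), np.float64(40.95139751296006), np.float64(57.508074258398466), ((594.4679565429688, 123.31102752685547), (46.100582122802734, 40.9002685546875), 80.63214874267578))
160 (array([593.92257498, 124.61267182]), np.float64(171.0), np.float64(40.730830259544746), np.float64(54.38779216778204), ((594.457763671875, 123.65290832519531), (43.85982894897461, 40.67039108276367), 80.81026458740234))
180 (array([593.37075799, 123.08400709]), np.float64(82.5), np.float64(38.19871868218888), np.float64(52.18951763639711), ((594.1497802734375, 121.00215911865234), (38.12947463989258, 40.01770782470703), 82.19692993164062))
200 (array([593.33786547, 123.31520061]), np.float64(82.0), np.float64(37.303311705746296), np.float64(51.68104302163704), ((594.2362670898438, 121.4381103515625), (37.631744384765625, 39.31648254394531), 80.86426544189453))
clk 10.2 [592.6 121.3 131.2] 82.2 w 85.4 | az 0.005 tx -0.004 ty 0.010 tz 0.741
[117 115 117 120 237 245 245 245 245 245 245 245 245 245 245 245 238 120
 114 116 113] [115 119 107 164 168 246 245 245 246 245 245 245 245 245 195 161 130  88
  85  84  81]
```

>>> {"name": "step_arm", "arguments": {
  "series": [
    [[0,0,0,0,0,0.185,0],[0,0,0,0,0,0.185,0],[0,0,0,0,0,0.185,0],[0,0,0,0,0,0.185,0],[0,0,0,0,0,0,1],[0,0,0,0,0,0,1],[0,0,0,0,0,0,1],[0,0,0,0,0,0,1],[0,0,0,0,0,0,1],[0,0,0,0,0,0,1],[0,0,0,0,0,0,1]]
  ]
}}

```text
clock: 11.3
eef_pos: [594.9, 120.9, 22.4]
tool_rot: [3.14, -0.001, 1.433]
force: [-0.8, 1.0, 6.7]
width: 39.5
gripper_force: 62.6
```

>>> {"name": "step_arm", "arguments": {
  "series": [
    [[0,0,0,0,0,-0.24,1],[0,0,0,0,0,-0.24,1],[0,0,0,0,0,0,1],[0,0,0,0,0,0,1]]
  ]
}}

```text
clock: 11.7
eef_pos: [593.9, 120.8, 93.0]
tool_rot: [3.141, -0.001, 1.433]
force: [-0.3, 0.2, -6.0]
width: 38.9
gripper_force: 63.1
```

```bash
python3 - <<'E'
from h import *
plan(464.8,120.2,26,82)
E
```

```text
clk 11.7 [593.9 120.8  93. ] 82.1 w 38.9 | az 0.003 tx -0.124 ty -0.852 tz 0.446
```

>>> {"name": "step_arm", "arguments": {
  "series": [
    [[0,0,0,-0.031,-0.213,0,1],[0,0,0,-0.031,-0.213,0,1],[0,0,0,-0.031,-0.213,0,1],[0,0,0,-0.031,-0.213,0,1],[0,0,0,0,0,0,1],[0,0,0,0,0,0,1]]
  ]
}}

```text
clock: 12.3
eef_pos: [463.4, 119.5, 91.5]
tool_rot: [-3.139, 0.001, 1.434]
force: [0.8, 0.1, -5.3]
width: 39.0
gripper_force: 63.3
```

>>> {"name": "step_arm", "arguments": {
  "series": [
    [[0,0,0,0,0,0.15,1],[0,0,0,0,0,0.15,1],[0,0,0,0,0,0.145,1],[0,0,0,0,0,0,1],[0,0,0,0,0,0,0],[0,0,0,0,0,0,0],[0,0,0,0,0,0,0],[0,0,0,0,0,0,0],[0,0,0,0,0,-0.2,0],[0,0,0,0,0,-0.2,0],[0,0,0,0,0,-0.3,0],[0,0,0,0,0,-0.3,0]]
  ]
}}

```text
clock: 13.5
eef_pos: [464.4, 119.5, 177.3]
tool_rot: [-3.141, 0.0, 1.433]
force: [1.3, 0.9, 0.2]
width: 85.3
gripper_force: 0.0
```

```bash
python3 - <<'E'
from h import *
plan(590,-60,200,98)
E
```

```text
clk 13.5 [464.4 119.5 177.3] 82.1 w 85.3 | az -0.353 tx -1.301 ty 0.663 tz -0.151
```

>>> {"name": "step_arm", "arguments": {
  "series": [
    [[0,0,-0.177,0,0,-0.13,0],[0,0,-0.177,0,0,-0.13,0],[0,0,0,-0.26,0.133,0,0],[0,0,0,-0.26,0.133,0,0],[0,0,0,-0.26,0.133,0,0],[0,0,0,-0.26,0.133,0,0],[0,0,0,-0.26,0.133,0,0],[0,0,0,0,0,0,0],[0,0,0,0,0,0,0]]
  ]
}}

```text
clock: 14.4
eef_pos: [590.8, -60.7, 214.6]
tool_rot: [-3.141, 0.0, 1.709]
force: [-0.3, 0.8, -0.1]
width: 85.6
gripper_force: 0.0
```

```bash
python3 - <<'E'
from h import *
import pickle
W=ctrl.get_image('wrist');cv2.imwrite('pics/w5.png',W['img'][...,::-1]);pickle.dump(W,open('w5.pkl','wb'))
for n,g in [('punch',(649,-214,35)),('brass_bush',(657,13,30)),('red_knob',(578,-349,30)),('black_knob',(578,-105,29)),('blue_tray',(469,-198,7))]:
    print(n,proj(W,np.array(g))[:2].round(),[(d['centre'],round(d['score'],2)) for d in ctrl.recognise(W,n)][:5])
print(tray(W,*BL));plan(600,-60,200,98)
E
```

```text
punch [282. 294.] [([287.8, 283.1], 0.98), ([320.6, 226.5], 0.9), ([312.7, 320.7], 0.49)]
brass_bush [323. 116.] [([325.0, 117.0], 0.71)]
red_knob [218. 366.] []
black_knob [239. 206.] [([240.8, 205.0], 0.97), ([162.7, 16.6], 0.21)]
blue_tray [152. 255.] [([153.0, 222.6], 0.88)]
((468.1866455078125, -198.5181884765625), (72.992919921875, 200.72894287109375), 7.81402587890625)
clk 14.7 [590.6 -58.2 214.9] 98.1 w 85.2 | az 0.003 tx -0.021 ty 0.060 tz 0.100
```

View pics/w5.png

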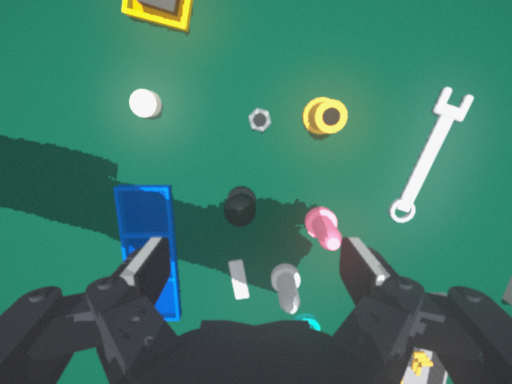

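The view shows the brass bush with its bore at (332,116), the black knob (240,205), the steel punch with its foot at (285,277), the blue tray at left, and a pink look-alike at (322,228).

```bash
python3 - <<'E'
from h import *
import pickle
W=pickle.load(open('w5.pkl','rb'))
g=cv2.cvtColor(W['img'],cv2.COLOR_RGB2GRAY)
m=(g<70).astype(np.uint8);n,l,st,ce=cv2.connectedComponentsWithStats(m)
i=l[116,331];print(i,st[i],ce[i],atz(W,ce[i],55),atz(W,(285,277),12),atz(W,(288,305),70))
x,y=atz(W,ce[i],55)[:2];plan(x,y,130,98)
E
```

```text
0 [     0      0    512    384 146999] [270.08881693 154.21034837] [603.80906825 -33.85920437  55.        ] [ 652.99460307 -203.29984471   12.        ] [ 650.75191237 -204.52315908   70.        ]
clk 14.7 [590.6 -58.2 214.9] 98.1 w 85.2 | az 0.003 tx 0.148 ty 0.110 tz 0.566
```

```bash
python3 - <<'E'
from h import *
import pickle
W=pickle.load(open('w5.pkl','rb'))
im=W['img'][100:134,315:350];s=im.max(axis=2);t=(s<np.median(s)*.6).astype(np.uint8)
n,l,st,ce=cv2.connectedComponentsWithStats(t);print(st[1:],ce[1:]+[315,100])
u=(332,116.5);x,y=atz(W,u,55)[:2];print(x,y);plan(x,y,130,98)
E
```

```text
[[  8   8  16  17 212]] [[330.72169811 116.10849057]]
660.7819279744299 13.19511965734178
clk 14.7 [590.6 -58.2 214.9] 98.1 w 85.2 | az 0.003 tx 0.406 ty 0.530 tz 0.566
```

>>> {"name": "step_arm", "arguments": {
  "series": [
    [[0,0,0,0.137,0.174,0.17,0],[0,0,0,0.137,0.174,0.17,0],[0,0,0,0.137,0.174,0.17,0],[0,0,0,0,0,0,0],[0,0,0,0,0,0,0]]
  ]
}}

```text
clock: 15.2
eef_pos: [659.1, 13.6, 137.3]
tool_rot: [-3.139, 0.0, 1.713]
force: [-0.2, -0.4, 0.3]
width: 85.4
gripper_force: 0.0
```

```bash
python3 - <<'E'
from h import *
W=ctrl.get_image('wrist')
u=proj(W,np.array([659.5,13.5,55]))[:2].astype(int);print(u)
a=W['img'][u[1]-20:u[1]+20,u[0]-20:u[0]+20];s=a.max(axis=2);t=(s<np.percentile(s,90)*.6).astype(np.uint8)
n,l,st,ce=cv2.connectedComponentsWithStats(t);k=1+np.argmax(st[1:,4]);print(st[k]);c=ce[k]+u-20
X=atz(W,c,55);print(c,X);plan(X[0],X[1],21,98)
E
```

```text
[254 197]
[ 11  12  21  20 324]
[254.77469136 198.07407407] [659.45004548  13.08915118  55.        ]
clk 15.2 [659.4  12.  138.4] 98.1 w 85.1 | az 0.001 tx 0.007 ty 0.001 tz 0.783
```

>>> {"name": "step_arm", "arguments": {
  "series": [
    [[0,0,0,0,0,0.195,0],[0,0,0,0,0,0.195,0],[0,0,0,0,0,0.195,0],[0,0,0,0,0,0.195,0],[0,0,0,0,0,0,1],[0,0,0,0,0,0,1],[0,0,0,0,0,0,1],[0,0,0,0,0,0,1],[0,0,0,0,0,0,1],[0,0,0,0,0,0,1],[0,0,0,0,0,0,1]]
  ]
}}

```text
clock: 16.35
eef_pos: [661.3, 11.9, 23.9]
tool_rot: [3.138, 0.001, 1.711]
force: [-0.9, -0.5, 6.6]
width: 31.7
gripper_force: 59.7
```

>>> {"name": "step_arm", "arguments": {
  "series": [
    [[0,0,0,0,0,-0.2,1],[0,0,0,0,0,-0.2,1],[0,0,0,0,0,-0.2,1],[0,0,0,0,0,0,1],[0,0,0,0,0,0,1]]
  ]
}}

```text
clock: 16.85
eef_pos: [660.0, 12.7, 112.2]
tool_rot: [3.14, -0.0, 1.711]
force: [-0.3, 1.1, -4.3]
width: 31.4
gripper_force: 59.9
```

```bash
python3 - <<'E'
from h import *
plan(458.7,-135.6,26,98)
E
```

```text
clk 16.9 [660.   12.7 112.2] 98.0 w 31.4 | az 0.001 tx -0.792 ty -1.467 tz 0.575
```

>>> {"name": "step_arm", "arguments": {
  "series": [
    [[0,0,0,-0.113,-0.21,0,1],[0,0,0,-0.113,-0.21,0,1],[0,0,0,-0.113,-0.21,0,1],[0,0,0,-0.113,-0.21,0,1],[0,0,0,-0.113,-0.21,0,1],[0,0,0,-0.113,-0.21,0,1],[0,0,0,-0.113,-0.21,0,1],[0,0,0,0,0,0,1],[0,0,0,0,0,0,1]]
  ]
}}

```text
clock: 17.75
eef_pos: [457.0, -136.1, 110.6]
tool_rot: [-3.14, -0.001, 1.709]
force: [-0.2, 0.9, -3.3]
width: 31.3
gripper_force: 60.5
```

```bash
python3 - <<'E'
from h import *
W=ctrl.get_image('wrist');cv2.imwrite('pics/w6.png',W['img'][...,::-1])
plan(458.7,-135.6,26,98)
for k in (-64,0,64): 
  for c in ((-30,-30),(30,30)):
    a=np.radians(7.9);R=np.array([[np.cos(a),-np.sin(a)],[np.sin(a),np.cos(a)]]);q=R@[c[0],k+c[1]]+[467.5,-199];print(k,c,proj(W,np.array([*q,14]))[:2].round())
E
```

```text
clk 17.8 [ 458.2 -135.5  110.7] 98.0 w 31.5 | az 0.001 tx -0.001 ty 0.003 tz 0.565
-64 (-30, -30) [227. 341.]
-64 (30, 30) [287. 290.]
0 (-30, -30) [225. 287.]
0 (30, 30) [290. 229.]
64 (-30, -30) [223. 225.]
64 (30, 30) [292. 158.]
```

View pics/w6.png

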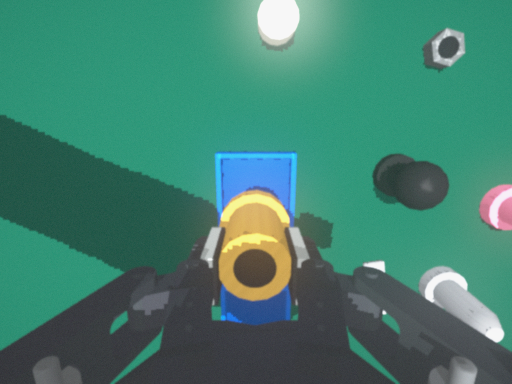

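The bush hangs over the upper blue pocket, whose inner corners sit at (222,160) and (291,160) as predicted.

>>> {"name": "step_arm", "arguments": {
  "series": [
    [[0,0,0,0,0,0.19,1],[0,0,0,0,0,0.19,1],[0,0,0,0,0,0.19,1],[0,0,0,0,0,0,1],[0,0,0,0,0,0,0],[0,0,0,0,0,0,0],[0,0,0,0,0,0,0],[0,0,0,0,0,0,0],[0,0,0,0,0,-0.2,0],[0,0,0,0,0,-0.3,0],[0,0,0,0,0,-0.3,0]]
  ]
}}

```text
clock: 18.9
eef_pos: [457.4, -135.8, 147.2]
tool_rot: [-3.14, -0.0, 1.711]
force: [1.8, -0.6, -0.8]
width: 85.2
gripper_force: 0.0
```

```bash
python3 - <<'E'
from h import *
plan(600,-130,200,98)
E
```

```text
clk 18.9 [ 457.4 -135.8  147.2] 98.0 w 85.2 | az 0.000 tx -0.094 ty 0.947 tz -0.352
```

>>> {"name": "step_arm", "arguments": {
  "series": [
    [[0,0,0,-0.079,0.235,-0.07,0],[0,0,0,-0.079,0.235,-0.07,0],[0,0,0,-0.079,0.235,-0.07,0],[0,0,0,-0.079,0.235,-0.07,0],[0,0,0,-0.079,0.235,-0.07,0],[0,0,0,0,0,0,0],[0,0,0,0,0,0,0]]
  ]
}}

```text
clock: 19.6
eef_pos: [640.6, -169.8, 198.2]
tool_rot: [-3.141, -0.0, 1.711]
force: [-0.6, -0.2, -0.7]
width: 85.4
gripper_force: 0.0
```

```bash
python3 - <<'E'
from h import *
import pickle
W=ctrl.get_image('wrist');cv2.imwrite('pics/w7.png',W['img'][...,::-1]);pickle.dump(W,open('w7.pkl','wb'))
for n,g in [('punch',(652,-204,70)),('red_knob',(578,-349,42)),('black_knob',(578,-105,42))]:
    print(n,proj(W,np.array(g))[:2].round(),[(d['centre'],round(d['score'],2)) for d in ctrl.recognise(W,n)][:5])
plan(652,-204,130,98)
E
```

```text
punch [261. 218.] [([261.3, 204.2], 0.86), ([277.3, 309.3], 0.83), ([301.7, 134.0], 0.75), ([288.8, 269.1], 0.67)]
red_knob [184. 311.] [([196.2, 305.3], 0.71), ([203.0, 106.3], 0.56)]
black_knob [202. 107.] [([205.3, 108.1], 0.58)]
clk 19.8 [ 639.4 -169.7  198.1] 98.0 w 85.4 | az -0.000 tx -0.238 ty 0.051 tz 0.454
```

View pics/w7.png

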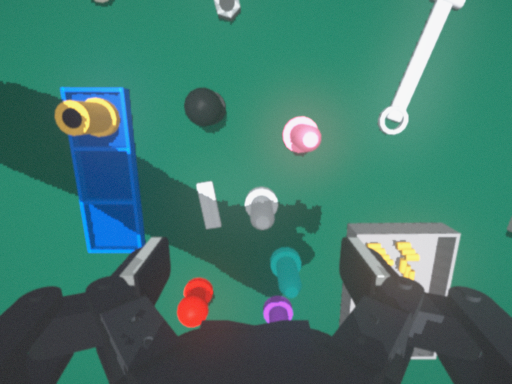

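The steel punch has its foot at (261,203) and tip at (262,222). The red knob is at foot (199,290) and ball (192,310), black knob (205,107), and the brass bush stands in the first blue pocket.

```bash
python3 - <<'E'
from h import *
import pickle
W=pickle.load(open('w7.pkl','rb'));W5=pickle.load(open('w5.pkl','rb'))
print(atz(W,(261,203),10),atz(W,(262,222),70),tri([(W,(262,222)),(W5,(288,306))]))
print('red',atz(W,(199,289),6),atz(W,(192,310),42))
X=atz(W,(262,221),70);Y=atz(W,(261,203),10);X=(X+Y)/2;print(X);plan(X[0],X[1],130,98)
E
```

```text
[ 653.98994202 -206.9941561    10.        ] [ 653.89012211 -208.1279994    70.        ] (array([ 653.83664823, -211.8598717 ,   61.31979398]), np.float64(0.857189543344143))
red [ 589.41963108 -340.3232884     6.        ] [ 588.04392412 -345.65787199   42.        ]
[ 653.85965419 -207.02402796   40.        ]
clk 19.8 [ 639.4 -169.7  198.1] 98.0 w 85.4 | az -0.000 tx -0.260 ty 0.061 tz 0.454
```

>>> {"name": "step_arm", "arguments": {
  "series": [
    [[0,0,0,-0.087,0.02,0.14,0],[0,0,0,-0.087,0.02,0.14,0],[0,0,0,-0.087,0.02,0.14,0],[0,0,0,0,0,0,0],[0,0,0,0,0,0,0]]
  ]
}}

```text
clock: 20.3
eef_pos: [654.5, -207.2, 135.4]
tool_rot: [-3.141, -0.001, 1.71]
force: [-0.3, 1.1, -0.2]
width: 85.7
gripper_force: 0.0
```

```bash
python3 - <<'E'
from h import *
W=ctrl.get_image('wrist');cv2.imwrite('pics/w8.png',W['img'][100:300,156:356,::-1])
print(proj(W,np.array([653.9,-207.3,70]))[:2],proj(W,np.array([653.9,-207.3,12]))[:2]);plan(653.9,-207.3,20,98)
E
```

```text
[253.61501112 203.84000831] [253.86259678 185.38778117]
clk 20.4 [ 655.2 -206.8  136.2] 98.0 w 85.3 | az 0.001 tx -0.002 ty -0.009 tz 0.774
```

View pics/w8.png

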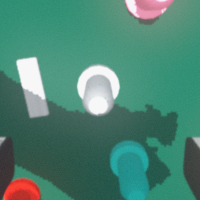

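The tip is at (254,204) and the foot at (254,186), exactly as predicted, so I grasp it.

>>> {"name": "step_arm", "arguments": {
  "series": [
    [[0,0,0,0,0,0.193,0],[0,0,0,0,0,0.193,0],[0,0,0,0,0,0.193,0],[0,0,0,0,0,0.193,0],[0,0,0,0,0,0,1],[0,0,0,0,0,0,1],[0,0,0,0,0,0,1],[0,0,0,0,0,0,1],[0,0,0,0,0,0,1],[0,0,0,0,0,0,1],[0,0,0,0,0,0,1],[0,0,0,0,0,0,1]]
  ]
}}

```text
clock: 21.55
eef_pos: [656.6, -207.9, 21.9]
tool_rot: [3.139, 0.001, 1.711]
force: [-1.3, 0.4, 7.0]
width: 24.6
gripper_force: 59.1
```

>>> {"name": "step_arm", "arguments": {
  "series": [
    [[0,0,0,0,0,-0.2,1],[0,0,0,0,0,-0.2,1],[0,0,0,0,0,-0.2,1],[0,0,0,0,0,0,1],[0,0,0,0,0,0,1]]
  ]
}}

```text
clock: 22.05
eef_pos: [655.5, -207.4, 110.4]
tool_rot: [3.14, 0.0, 1.711]
force: [0.2, 1.0, -2.2]
width: 24.6
gripper_force: 59.3
```

```bash
python3 - <<'E'
from h import *
plan(467.5,-199,24,98)
E
```

```text
clk 22.1 [ 655.5 -207.4  110.4] 98.0 w 24.6 | az 0.001 tx 0.230 ty -1.234 tz 0.576
```

>>> {"name": "step_arm", "arguments": {
  "series": [
    [[0,0,0,0.038,-0.206,0,1],[0,0,0,0.038,-0.206,0,1],[0,0,0,0.038,-0.206,0,1],[0,0,0,0.038,-0.206,0,1],[0,0,0,0.038,-0.206,0,1],[0,0,0,0.038,-0.206,0,1],[0,0,0,0,0,0,1],[0,0,0,0,0,0,1]]
  ]
}}

```text
clock: 22.85
eef_pos: [466.0, -199.2, 108.8]
tool_rot: [-3.14, -0.001, 1.71]
force: [0.4, 0.0, -1.1]
width: 24.8
gripper_force: 59.5
```

>>> {"name": "step_arm", "arguments": {
  "series": [
    [[0,0,0,0,0,0.19,1],[0,0,0,0,0,0.19,1],[0,0,0,0,0,0.19,1],[0,0,0,0,0,0,1],[0,0,0,0,0,0,0],[0,0,0,0,0,0,0],[0,0,0,0,0,0,0],[0,0,0,0,0,0,0],[0,0,0,0,0,-0.2,0],[0,0,0,0,0,-0.3,0],[0,0,0,0,0,-0.3,0]]
  ]
}}

```text
clock: 23.95
eef_pos: [466.4, -199.3, 145.3]
tool_rot: [-3.14, -0.001, 1.711]
force: [1.8, 0.5, 0.5]
width: 85.3
gripper_force: 0.0
```

```bash
python3 - <<'E'
from h import *
plan(588.5,-310,180,98)
E
```

```text
clk 23.9 [ 466.4 -199.3  145.3] 98.0 w 85.3 | az 0.000 tx -0.844 ty 0.704 tz -0.232
```

>>> {"name": "step_arm", "arguments": {
  "series": [
    [[0,0,0,-0.169,0.141,-0.045,0],[0,0,0,-0.169,0.141,-0.045,0],[0,0,0,-0.169,0.141,-0.045,0],[0,0,0,-0.169,0.141,-0.045,0],[0,0,0,-0.169,0.141,-0.045,0],[0,0,0,0,0,0,0],[0,0,0,0,0,0,0]]
  ]
}}

```text
clock: 24.65
eef_pos: [588.9, -310.2, 177.5]
tool_rot: [-3.141, -0.0, 1.711]
force: [-0.2, -0.3, -0.5]
width: 85.4
gripper_force: 0.0
```

```bash
python3 - <<'E'
from h import *
W=ctrl.get_image('wrist');cv2.imwrite('pics/w9.png',W['img'][...,::-1])
hsv=cv2.cvtColor(W['img'],cv2.COLOR_RGB2HSV);m=cv2.inRange(hsv,(0,200,60),(6,255,255))|cv2.inRange(hsv,(176,200,60),(180,255,255))
n,l,st,ce=cv2.connectedComponentsWithStats(m);k=1+np.argmax(st[1:,4]);print(st[k],ce[k])
print(proj(W,np.array([588.5,-342,42])),proj(W,np.array([588.5,-342,4])));plan(588.5,-342,120,98)
E
```

```text
[239 197  18  15  56] [246.05357143 204.30357143]
[249.73622174 211.89857458   1.        ] [250.28378619 200.97605061   1.        ]
clk 24.7 [ 588.4 -309.4  177.3] 98.0 w 85.5 | az 0.001 tx -0.216 ty -0.029 tz 0.382
```

View pics/w9.png

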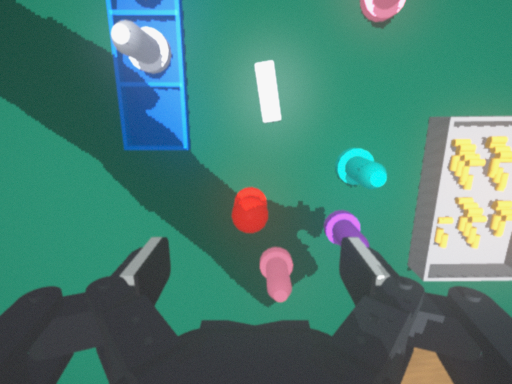

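The red ball is at (250,213) and its foot at (250,203), as predicted. The punch stands in the middle pocket, and the pink look-alike at (277,265) clears the finger line.

>>> {"name": "step_arm", "arguments": {
  "series": [
    [[0,0,0,-0.111,-0.015,0.1,0],[0,0,0,-0.111,-0.015,0.1,0],[0,0,0,0,0,0,0],[0,0,0,0,0,0.207,0],[0,0,0,0,0,0.207,0],[0,0,0,0,0,0.207,0],[0,0,0,0,0,0.207,0],[0,0,0,0,0,0,1],[0,0,0,0,0,0,1],[0,0,0,0,0,0,1],[0,0,0,0,0,0,1],[0,0,0,0,0,0,1]]
  ]
}}

```text
clock: 25.9
eef_pos: [590.9, -345.0, 26.1]
tool_rot: [3.139, 0.003, 1.711]
force: [-1.5, -0.2, 6.7]
width: 34.7
gripper_force: 60.3
```

>>> {"name": "step_arm", "arguments": {
  "series": [
    [[0,0,0,0,0,0,1],[0,0,0,0,0,0,1],[0,0,0,0,0,-0.15,1],[0,0,0,0,0,-0.2,1],[0,0,0,0,0,-0.25,1],[0,0,0,0,0,0,1],[0,0,0,0,0,0,1]]
  ]
}}

```text
clock: 26.6
eef_pos: [590.2, -344.0, 115.2]
tool_rot: [3.139, 0.001, 1.711]
force: [-0.0, 0.4, -1.3]
width: 34.6
gripper_force: 60.2
```

```bash
python3 - <<'E'
from h import *
plan(476.3,-262.4,26,98)
E
```

```text
clk 26.6 [ 590.2 -344.   115.2] 98.0 w 34.6 | az 0.001 tx 0.645 ty -0.676 tz 0.595
```

>>> {"name": "step_arm", "arguments": {
  "series": [
    [[0,0,0,0.161,-0.169,0,1],[0,0,0,0.161,-0.169,0,1],[0,0,0,0.161,-0.169,0,1],[0,0,0,0.161,-0.169,0,1],[0,0,0,0,0,0,1],[0,0,0,0,0,0,1]]
  ]
}}

```text
clock: 27.2
eef_pos: [475.0, -261.6, 113.0]
tool_rot: [-3.14, -0.001, 1.711]
force: [0.7, -0.5, -1.0]
width: 35.0
gripper_force: 60.2
```

>>> {"name": "step_arm", "arguments": {
  "series": [
    [[0,0,0,0,0,0.19,1],[0,0,0,0,0,0.19,1],[0,0,0,0,0,0.19,1],[0,0,0,0,0,0,1],[0,0,0,0,0,0,0],[0,0,0,0,0,0,0],[0,0,0,0,0,0,0],[0,0,0,0,0,0,0],[0,0,0,0,0,-0.2,0],[0,0,0,0,0,-0.3,0],[0,0,0,0,0,-0.3,0],[0,0,0,0,0,-0.3,0]]
  ]
}}

```text
clock: 28.4
eef_pos: [475.3, -262.2, 195.1]
tool_rot: [3.141, 0.0, 1.711]
force: [0.4, -0.4, -0.1]
width: 85.2
gripper_force: 0.0
```

>>> {"name": "step_arm", "arguments": {
  "series": [
    [[0,0,0,0.2,0.1,-0.2,0],[0,0,0,0.2,0.1,-0.1,0],[0,0,0,0.25,0.1,0,0],[0,0,0,0.25,0,0,0],[0,0,0,0.25,0,0,0],[0,0,0,0.25,0,0,0],[0,0,0,0,0,0,0],[0,0,0,0,0,0,0]]
  ]
}}

```text
clock: 29.2
eef_pos: [490.9, -47.2, 238.5]
tool_rot: [3.141, -0.0, 1.713]
force: [0.3, -0.0, 1.1]
width: 85.6
gripper_force: 0.0
```

```bash
python3 - <<'E'
from h import *
W=ctrl.get_image('wrist');S=ctrl.get_image('scene')
cv2.imwrite('pics/f1.png',W['img'][...,::-1])
cv2.imwrite('pics/f2.png',cv2.resize(S['img'][120:330,80:440,::-1],None,fx=2.2,fy=2.2,interpolation=2))
print(ctrl.read_state()['force'])
for n,g in [('punch',(467.5,-199,35)),('brass_bush',(458.7,-135.6,30)),('red_knob',(476.3,-262.4,35)),('black_knob',(578,-105,32)),('die_block',(464.8,120.2,32)),('hex_spacer',(471,184,32)),('white_bush',(671,218,28))]:
  for p in (W,S):
    u=proj(p,np.array(g))[:2];print(n,u.round(),near(p,n,u,30))
E
```

```text
[ 0.70017049 -0.64906351 -0.29750948]
punch [222. 275.] [221.7, 267.8]
punch [216. 151.] [215.3, 153.4]
brass_bush [221. 230.] [221.4, 225.8]
brass_bush [237. 158.] [237.0, 160.1]
red_knob [223. 314.] [225.1, 309.6]
red_knob [195. 144.] [195.9, 147.5]
black_knob [314. 221.] [312.7, 219.8]
black_knob [224. 192.] [223.0, 194.0]
die_block [253.  15.] [251.8, 17.4]
die_block [319. 195.] [317.0, 194.1]
hex_spacer [267. -54.] None
hex_spacer [341. 206.] [340.2, 205.9]
white_bush [463. -57.] None
white_bush [323. 276.] [324.8, 277.4]
```

View pics/f1.png

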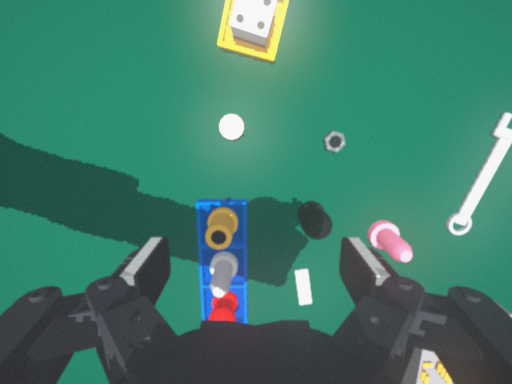

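View pics/f2.png

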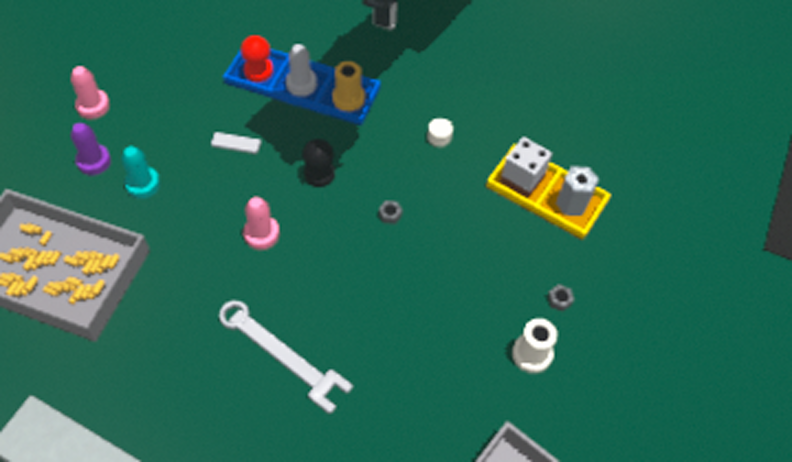

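All five parts stand upright in their pockets: red (257,58), punch (300,70) and brass (348,85) in blue, die (525,165) and hex (577,190) in yellow. The white bush and black knob have not moved.

```bash
python3 -c "
from cell import ctrl
print(ctrl.finish_job())"
```

```text
the job is handed in; nothing more can be done
None
```

Both kits are made up and handed in after about 29 s of the 117 s allowed: punch, brass bush and red knob in the blue tray, die block and hex spacer in the yellow. In the last pictures all five stood upright in their pockets and the white bush and black knob had not moved; the hand-in gave no verdict.

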